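# Set the gilder's tweezers to the scribed width

## Robot

A 7-joint arm with a two-finger parallel gripper is mounted at the origin on the work surface. World frame = base frame: x ahead of the robot, y to its left, z up, the work surface at z = 0. Lengths are in m, angles in degrees, forces in N, time in s.
With the tool pointing down it reaches from about 0.425 to 1.025 m from the base axis. Payload 3.6 kg.
Tool frame: the origin (TCP) lies on the centre line of the jaws, within the pads' length; the fingertips stand 25 mm ahead of it and the grasp point (between the pads) lies 6 mm ahead of it; z points along the fingers, y is the direction in which the jaws open and shut (so a half turn about z gives the same grasp; the last joint's range is limited). The gripper opens to 85 mm and grips with 20 to 120 N. Pads are 22 mm wide; open, the fingers measure 114 mm over their backs; the gripper's body (76 mm by 85 mm) begins 54 mm behind the grasp point. The pads swing forward as they close: fully open they stand 13 mm farther back than shut.
Start: joints at [71.419, 33.873, 2.773, 92.16, -1.908, 54.013, -1.931], TCP at [0.166, -0.706, 0.256] pointing down, gripper open.
Joint ranges: [-153.93, 153.93], [-27.13, 128.08], [-72.61, 78.16], [10.71, 143.7], [-87.88, 267.88], [4.46, 118.87], [-176.78, 176.78]. Speed limits (degrees/s): [147.25, 147.25, 180, 180, 180, 180, 180].

## Interface

Orientations are given as [roll, pitch, yaw] about the fixed x, y, z axes, in that order (R = Rz(yaw) Ry(pitch) Rx(roll)).
In Python, from bench import r gives the robot as it stands.
- The arm moves only by the tool jog_arm, never from a script. Its argument "steps" is a list of rows, each a list of 3 entries, a list of its own where there are three numbers: the turn, a rotation vector about the tool's x, y, z in units of 6 degrees (1.0 is 6 degrees), then the shift along the tool's x, y, z in m, then the finger opening in m, from 0 to 0.0854. In form: [[[ax, ay, az], [dx, dy, dz], gripper], ...]. A call has exactly 10 rows; each row is the pose to reach, as a shift and turn from the pose measured when the call began, along the tool's axes at that moment; what a row does not reach only later rows make up. A row lasts 1/10 s, in which the tool goes at most 50 mm and 8.59 degrees, less where a joint would pass 70% of its speed; a pose out of reach is approached as far as the arm can. A call with a gripper value outside its range is refused whole. The fingers move at their own pace and stop on an object; "force" is the grip in N (left out, the last holds). Time passes only in rows, so rows that repeat a pose let the fingers close, or fill a call up. It gives the time, the measured TCP pose, the force and the opening at its end, in the units of the state.
- r.observe(): the state, without advancing time (a new reading comes with each control period).
- r.snapshot(name): name is "scene" or "top"; returns a dict with "pixels" (480x640x3 uint8, blue, green, red), "fovy" (degrees; the focal length in pixels is half the picture's height over the tangent of half this angle, whatever the lens; pixels are square), "cx", "cy" (the principal point, pixels), "extrinsics" (4x4, takes a point from camera to world coordinates). Camera axes: x right, y down, z forward; pixel columns grow to the right and rows downward; lengths in m; the calibration is good to about 2 mm. A picture is of the moment at which its call begins. There is no depth.
- r.close_job(): hands the job in, once; it reports no verdict.
The state is a dict: "clock": time; "qpos": joint angles; "qd": joint speeds; "tau": joint torques, N m; "tcp_pos": TCP position; "orientation": TCP orientation; "wrist_force": force on the tool from outside, world axes, zero at the start; "ft_torque": the same for the moment, N m; "finger_gap": finger opening in m.
Only numpy, scipy, OpenCV 4.12 (cv2) and the standard library are available. Lean on these libraries where they do the work, as an engineer would, in place of code of your own. Each camera call takes 0.05 s, during which the arm holds its last target.

## Task

Lift the sprung tweezers off their wooden rest and slide their tips in under the bar of the hand-rest bridge from the robot's side, until the tips hover just above the white panel where the short cross line meets the two long scribed lines. Squeeze the tweezers until each tip stands over its own line (14 mm apart), never pinching the tips shut, and finish while still holding them there, level and with the gap steady. Do not bump the bridge or press on the panel, and leave the other things on the bench where they are.

Things in the scene. Friction and masses are not known exactly. Their poses are not given: they have to be found in the camera images.
- tweezers: Loose plain steel sprung tweezers, 65-105 g, balancing near x = 100 mm, 213 mm long, lying with the two legs side by side in a level plane; blades 10 mm tall. Origin: on the spring bow at the closed end, at the blades' mid height (30 mm above the table on the rest). x: along the middle line to the tips, which are at x = 200 mm; y: to the left leg; z up. Squeezed across y; springs open when let go.
- grip (a point): Point midway between the tweezers' ribbed grip panels (one outside each leg), at x = 120 mm of the tweezers, at mid height. Panels: 34 mm long, 16 mm tall. Outside width over them: 46 mm unsqueezed (48 at their front edge), 30 mm (panels parallel) at 14 mm tip gap; each mm less takes 1.67 mm off the tip gap. Squeeze: 5 N at first, 12 N at 14 mm gap.
- leg_left (a joint): Squeeze angle of the left leg (the right leg always moves alike): 0 unsqueezed (tip gap 40 mm), 0.065 rad at 14 mm gap, 0.100 rad tips shut. Tip gap = 40 mm - 400 mm x angle.
- tip_left (a point): Inner corner of the left (+y) leg's tip end, at mid height of the 8 mm tall tip (the blade's underside is 4 mm lower). The tip gap is the distance tip_left to tip_right.
- tip_right (a point): The same on the right (-y) leg.
- rest: Fixed dark wooden rest: two bars 25 mm high, 90 mm long across, 16 mm thick, at x = -85 and +45 mm, joined by a 14 mm wide, 6 mm high spine. Origin on the table under the place of the tweezers' grip panels; x along the tweezers as they lie.
- bridge: Fixed wooden hand-rest bridge. Origin on the table under the bar's middle; x: the way the tips go in, away from the robot; y left. Bar: x -12 to 12 mm, underside 46, top 54 mm above the table; 142 mm free between its legs. White panel under it: 12 mm thick, x -12 to 78, y -55 to 55 mm; bare table before it.
- mark_left (a point): On the panel's top (12 mm above the table): crossing of the left long scribed line (along x) with the cross line (along y), at x = 30, y = +7 mm of the bridge, just beyond the bar.
- mark_right (a point): Same crossing on the right long line, y = -7 mm of the bridge; 14 mm from mark_left.
- jar: Bystander: small white jar with blue lid, 52 mm across, 55 mm high, loose, between the task's things. Origin at the centre of its underside.
- tin: Bystander: flat metal tin, 75 x 50 x 20 mm, loose. Origin at the centre of its underside.
- cup: Bystander: green glass bowl, 68 mm across, 50 mm high, loose. Origin at the centre of its underside.
- brush: Bystander: brush 190 mm long lying at the far side, loose.
- knife: Bystander: gilder's knife 320 mm long lying at the right, loose.
There are look-alikes about, which are no part of the job. What is shaped like the tweezers but green is not meant. Of the things like the bridge, leave any that is red; of the rest the smaller one is meant.

How it is judged (in metres and radians):
On the way, in this order (a step that is already met when the one before it is completed fails the run):
1. the tweezers are lifted clear of the rest (height (world z) of tweezers above 0.045 m and contact force between tweezers and rest below 0.05 N), for 0.1 s.
2. both tips are under the bar of the bridge or just past it, between its legs (x of tip_left in the frame of bridge between -0.008 and 0.06 m and x of tip_right in the frame of bridge between -0.008 and 0.06 m and y of tip_left in the frame of bridge below 0.07 m and y of tip_right in the frame of bridge above -0.07 m and height (world z) of each of tip_left, tip_right below 0.046 m), for 0.1 s.
At the end, for the whole second after the job is handed in: Through the last second the gripper still holds the tweezers, still and level within 0.2 rad, touching neither bridge, panel nor rest; the tip gap is 14 mm within 2.5 mm; each tip is within 6 mm (seen from above) of its own mark, its mid height 3 to 26 mm above the panel (distance between tip_left and tip_right between 0.0115 and 0.0165 m and horizontal distance between tip_left and mark_left below 0.006 m and horizontal distance between tip_right and mark_right below 0.006 m and height (world z) of tip_left between 0.015 and 0.038 m and height (world z) of tip_right between 0.015 and 0.038 m and angle between the z axis of tweezers and the z axis of bridge, either way round below 0.2 rad and velocity of joint leg_left between -0.03 and 0.03 rad/s and linear speed of tweezers below 0.02 m/s and contact force between the fingers and tweezers above 1 N and contact force between tweezers and bridge below 0.3 N and contact force between tweezers and rest below 0.05 N); the arm keeps its last pose, push and grip.
It fails at once if the tips are pinched shut (gap under 5 mm) (distance between tip_left and tip_right below 0.005 m).
It fails at once if the bridge or its panel is bumped or pressed with more than 5 N (contact force between bridge and anything else above 5 N).
It fails at once if a bystander is moved by more than 20 mm (distance of any of jar, tin, cup, brush, knife from where it was at the start of the episode above 0.02 m).
It also fails if it takes over 51 s, if anything falls off the work surface, if the arm or the gripper's body presses on something with over 40 N, if the wrist force passes 120 N, or if a joint passes its speed limit or range.

## Working session

There is one attempt and no reset: what is moved stays moved. The work goes in short steps, Python scripts to look and compute and a tool call to move; the robot and the scene stay as the last step left them, time stands still between calls to the robot, and variables do not carry over. Pictures are saved under pics/ and viewed, and the job is handed in when it is done.

Besides the shell and the picture viewer there is one more tool, called after ">>>" as name(argument=value, ...), one argument or row to a line, values as JSON. jog_arm: Moves the arm, as the interface text tells. Its arguments: {"type":"object","properties":{"steps":{"type":"array"},"force":{"type":"number"}},"required":["steps"]}

```bash
ls; mkdir -p pics
python3 - <<'E'
from bench import r
import cv2,json,numpy as np
s=r.observe();print(s)
for n in("scene","top"):
    d=r.snapshot(n);cv2.imwrite(f"pics/{n}0.png",d["pixels"]);print(n,d["fovy"],d["cx"],d["cy"],np.round(d["extrinsics"],4).tolist(), [k for k in d])
E
```

```text
pics
{'clock': 0.0, 'qpos': array([71.41927018, 33.92466068,  2.76781537, 92.23340693, -1.90824102,
       54.01153749, -1.93130384]), 'qd': array([ 0.11003486, -0.06123378,  0.04153218,  0.0859832 ,  0.13102111,
       -0.04449679,  0.05216002]), 'tau': array([ 3.44883256e-04, -5.48687696e+01,  1.54683206e+00, -1.98125285e+01,
        9.41877253e-03,  8.85597488e-03,  2.31106782e-06]), 'tcp_pos': array([ 0.16568459, -0.70505698,  0.25517411]), 'orientation': array([-1.79876713e+02,  6.96318859e-03,  1.32272957e+01]), 'wrist_force': array([ 0.25585383, -0.38852412, -0.47473283]), 'ft_torque': array([ 0.00115762, -0.01274207, -0.06396541]), 'finger_gap': 0.08540566949756766}
scene 55.857882090415174 320.0271690658513 239.3025572243915 [[0.7727, 0.4075, -0.4867, 1.0906], [0.6347, -0.5052, 0.5847, -0.6095], [-0.0076, -0.7607, -0.649, 0.8602], [0.0, 0.0, 0.0, 1.0]] ['pixels', 'fovy', 'cx', 'cy', 'extrinsics']
top 52.43791689620545 318.00995269691634 242.1850327185574 [[0.01, -0.9925, 0.1221, 0.3385], [-0.9999, -0.0095, 0.005, 0.1073], [-0.0038, -0.1221, -0.9925, 1.2805], [0.0, 0.0, 0.0, 1.0]] ['pixels', 'fovy', 'cx', 'cy', 'extrinsics']
```

View pics/scene0.png

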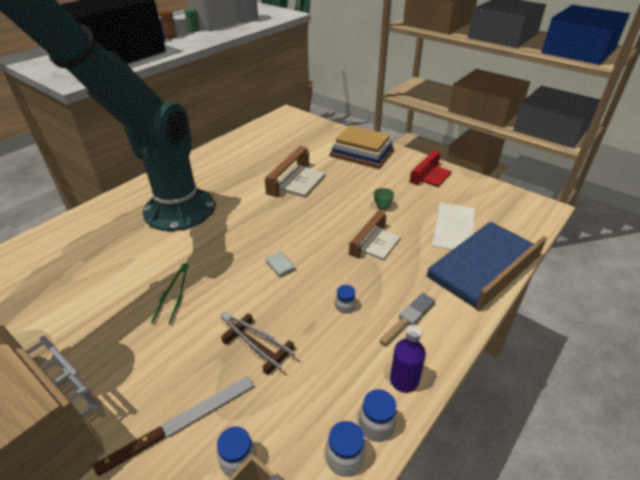

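View pics/top0.png

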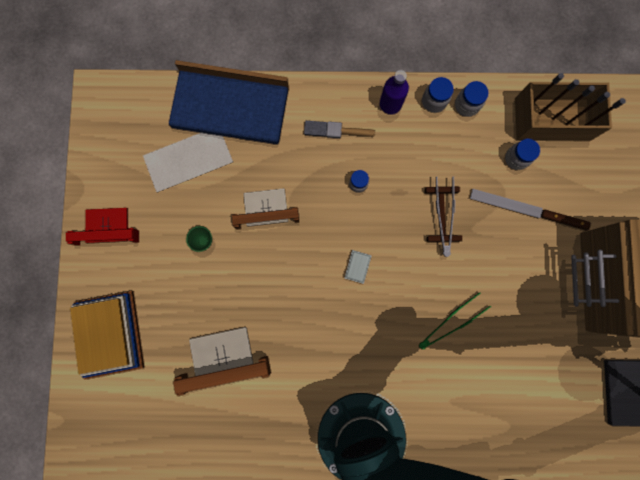

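The top view shows the steel tweezers with the bow near (446,250) and the tips near (433,180) and (453,180). The small brown bridge is near (265,208). I'll zoom in next.

```bash
cat > h.py <<'E'
import numpy as np,cv2
def cam(d):
    f=240/np.tan(np.radians(d["fovy"]/2));return f,d["cx"],d["cy"],np.array(d["extrinsics"])
def cast(d,u,v,z):
    f,cx,cy,T=cam(d);ray=T[:3,:3]@np.array([(u-cx)/f,(v-cy)/f,1]);o=T[:3,3];return o+ray*(z-o[2])/ray[2]
def proj(d,p):
    f,cx,cy,T=cam(d);q=T[:3,:3].T@(np.array(p)-T[:3,3]);return np.array([cx+f*q[0]/q[2],cy+f*q[1]/q[2]])
def crop(d,x0,y0,x1,y1,s,name):
    c=d["pixels"][y0:y1,x0:x1];cv2.imwrite(name,cv2.resize(c,None,fx=s,fy=s,interpolation=cv2.INTER_CUBIC))
E
python3 - <<'E'
from bench import r
from h import *
import pickle
t=r.snapshot("top");s=r.snapshot("scene");pickle.dump((t,s),open("s0.pkl","wb"))
crop(t,415,170,475,260,6,"pics/a1.png");crop(t,220,180,310,235,8,"pics/a2.png")
crop(s,210,300,310,380,8,"pics/a3.png");crop(s,340,205,410,265,10,"pics/a4.png")
E
```

```text
(no output)
```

View pics/a1.png

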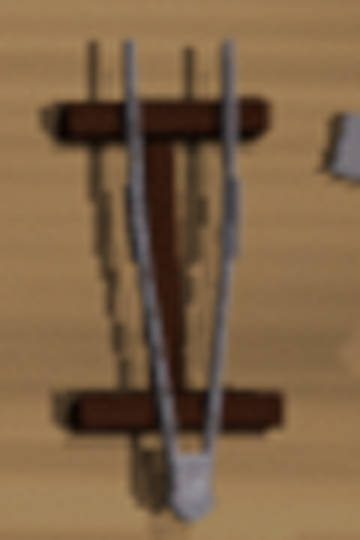

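View pics/a2.png

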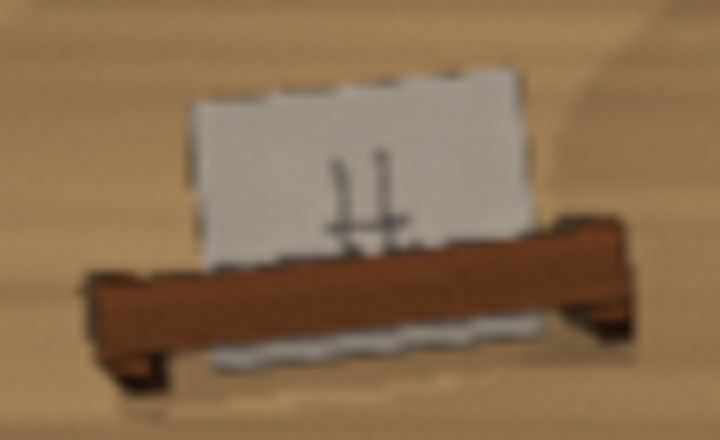

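View pics/a3.png

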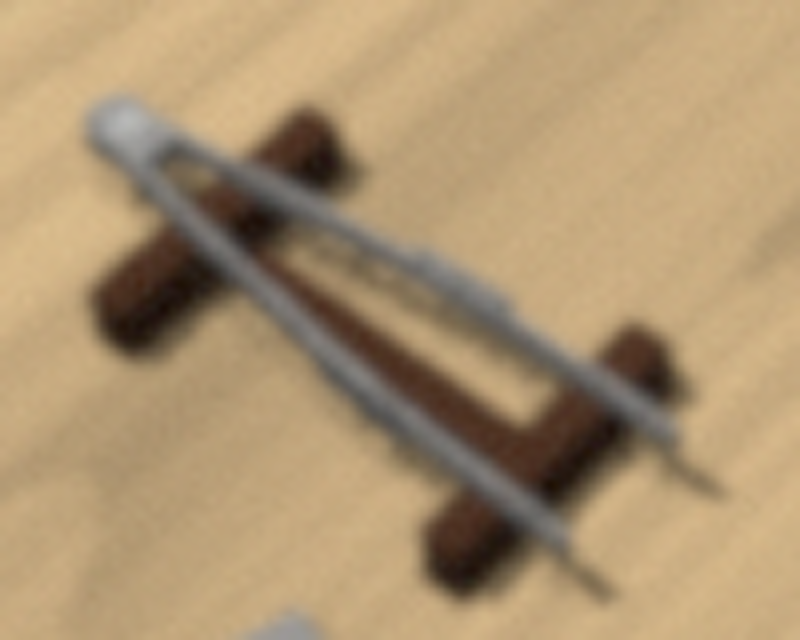

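View pics/a4.png

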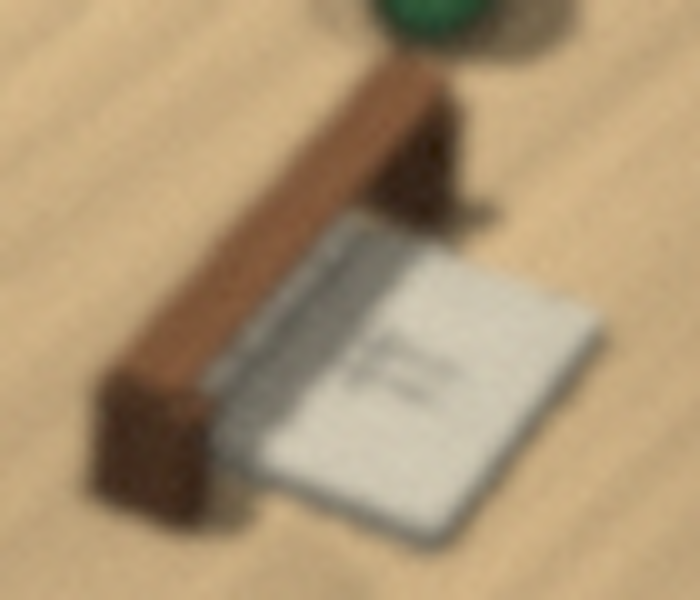

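```bash
cat >> h.py <<'E'
def cc(X,Y,x0,y0,s): return x0+(X+.5)/s-.5, y0+(Y+.5)/s-.5
def tri(d1,u1,d2,u2):
    A=[];b=[]
    for d,u in((d1,u1),(d2,u2)):
        f,cx,cy,T=cam(d);q=T[:3,:3]@np.array([(u[0]-cx)/f,(u[1]-cy)/f,1]);q/=np.linalg.norm(q);P=np.eye(3)-np.outer(q,q);A.append(P);b.append(P@T[:3,3])
    A=np.vstack(A);b=np.hstack(b);x=np.linalg.lstsq(A,b,rcond=None)[0];return x,np.linalg.norm(A@x-b)
E
python3 - <<'E'
from h import *
import pickle
t,s=pickle.load(open("s0.pkl","rb"))
print("TOP tweezers")
for n,p,z in [("tipL",(129,40),.034),("tipR",(228,40),.034),("bow end",(190,522),.034),("panLf",(130,185),.038),("panLb",(133,257),.038),("panRf",(233,180),.038),("panRb",(229,258),.038)]:
    print(n,cast(t,*cc(*p,415,170,6),z).round(4))
print("SCENE")
for n,p,z in [("tipR",(560,545),.032),("tipL",(673,440),.032),("bow end",(95,125),.034)]:
    print(n,cast(s,*cc(*p,210,300,8),z).round(4))
print("panel top")
for n,p,z in [("farL",(195,102),.012),("farR",(518,70),.012),("mL",(343,227),.012),("mR",(387,222),.012),("barNL",(100,355),.054),("barFL",(93,278),.054),("barFR",(622,222),.054),("barNR",(630,290),.054)]:
    print(n,cast(t,*cc(*p,220,180,8),z).round(4))
print("panel scene")
for n,p,z in [("farL",(603,322),.012),("farR",(435,535),.012),("nearR?",(205,460),.012),("mL",(403,348),.012),("mR",(370,388),.012)]:
    print(n,cast(s,*cc(*p,340,205,10),z).round(4))
crop(s,360,230,400,260,20,"pics/b1.png");crop(t,255,195,280,215,30,"pics/b2.png")
E
```

```text
TOP tweezers
tipL [ 0.6687 -0.1938  0.034 ]
tipR [ 0.669 -0.237  0.034]
bow end [ 0.4577 -0.2157  0.034 ]
panLf [ 0.6034 -0.192   0.038 ]
panLb [ 0.5718 -0.1927  0.038 ]
panRf [ 0.606  -0.2365  0.038 ]
panRb [ 0.5717 -0.234   0.038 ]
SCENE
tipR [ 0.6687 -0.2407  0.032 ]
tipL [ 0.6698 -0.1973  0.032 ]
bow end [ 0.4651 -0.2237  0.034 ]
panel top
farL [0.6261 0.3119 0.012 ]
farR [0.638  0.2048 0.012 ]
mL [0.5844 0.2617 0.012 ]
mR [0.5862 0.2472 0.012 ]
barNL [0.5341 0.3331 0.054 ]
barFL [0.559  0.3361 0.054 ]
barFR [0.5787 0.1674 0.054 ]
barNR [0.5567 0.1645 0.054 ]
panel scene
farL [0.6275 0.3089 0.012 ]
farR [0.6398 0.2021 0.012 ]
nearR? [0.5727 0.1876 0.012 ]
mL [0.5889 0.2628 0.012 ]
mR [0.5914 0.2422 0.012 ]
```

View pics/b1.png

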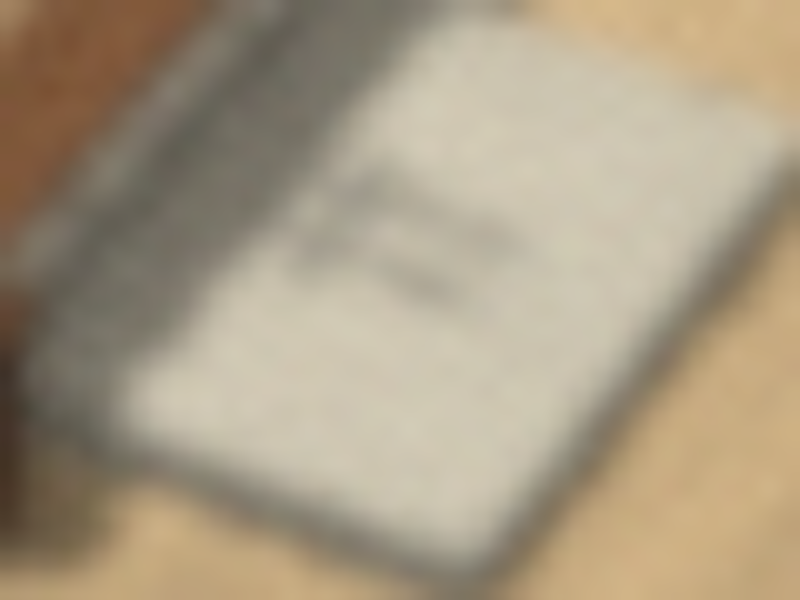

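View pics/b2.png

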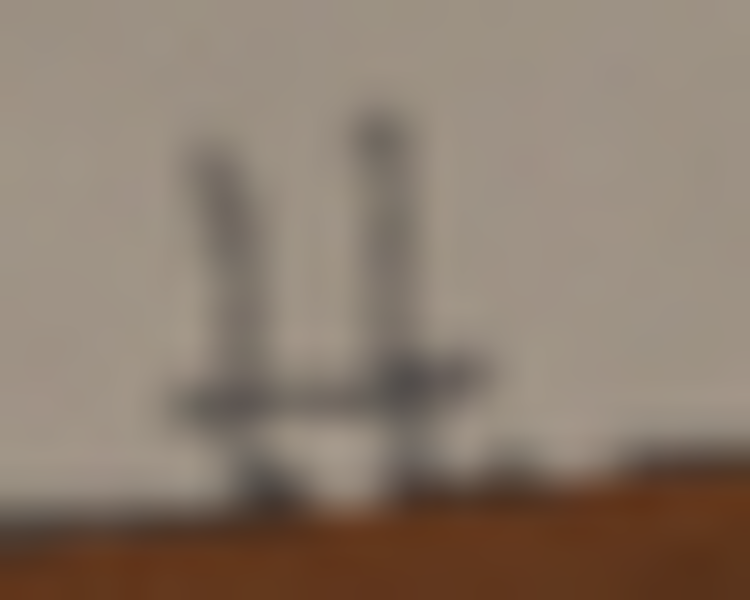

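Both views agree to about 3 mm.

- **Grip point:** about (0.589, −0.216, 0.030), with the tweezers' yaw near 0°.
- **Marks:** their midpoint is about (0.586, 0.252), with the bridge's yaw near 6.6°.

Next I'll work out the approach.

```bash
cat >> h.py <<'E'
from scipy.spatial.transform import Rotation as Ro
def rel(o,p,rpy):
    R0=Ro.from_euler("xyz",o["orientation"],degrees=True);R1=Ro.from_euler("xyz",rpy,degrees=True)
    print("turn",((R0.inv()*R1).as_rotvec(degrees=True)/6).round(3),"shift",R0.inv().apply(np.array(p)-o["tcp_pos"]).round(4))
E
python3 - <<'E'
from bench import r
from h import *
import pickle
o=r.observe()
rel(o,(.30,-.58,.36),(180,0,8));rel(o,(.589,-.216,.30),(180,0,0))
t,s=pickle.load(open("s0.pkl","rb"))
crop(s,0,300,200,480,4,"pics/c1.png")
print(o["tcp_pos"])
E
```

```text
turn [-0.013  0.001  0.872] shift [ 0.1593 -0.0914 -0.1043]
turn [-1.300e-02  2.000e-03  2.205e+00] shift [ 0.524  -0.3795 -0.0439]
[ 0.16578222 -0.70531107  0.25557197]
```

View pics/c1.png

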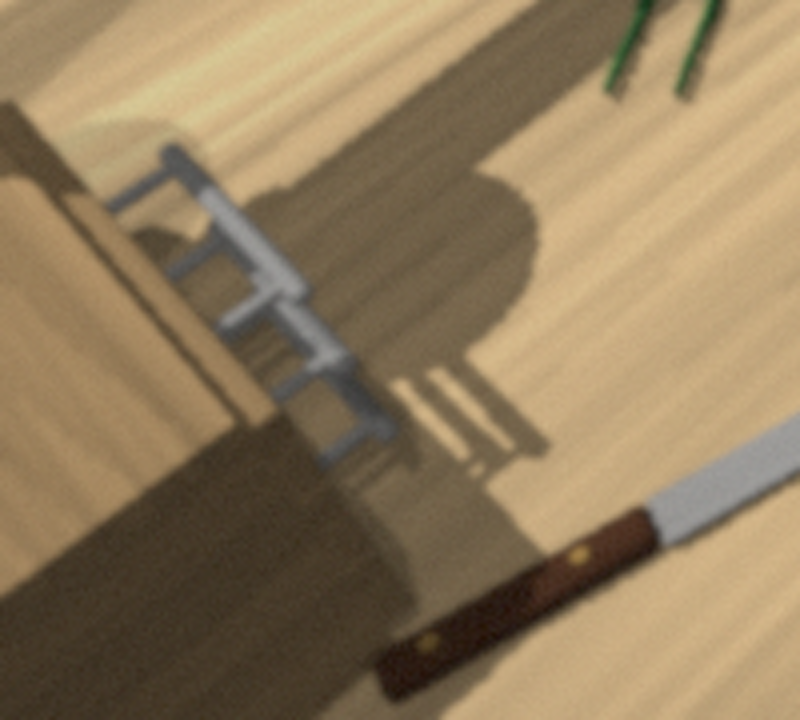

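The crop shows a tall wooden chest on the right, so I'll raise the arm well clear first and then cross.

>>> jog_arm(
  steps=[
    [[0,0,0],[0,0,-0.02],0.085],
    [[0,0,0],[0,0,-0.05],0.085],
    [[0,0,0],[0,0,-0.09],0.085],
    [[0,0,0.2],[0.01,-0.01,-0.13],0.085],
    [[0,0,0.4],[0.04,-0.03,-0.16],0.085],
    [[0,0,0.6],[0.07,-0.05,-0.17],0.085],
    [[0,0,0.9],[0.1,-0.08,-0.17],0.085],
    [[0,0,1.2],[0.14,-0.1,-0.17],0.085],
    [[0,0,1.5],[0.18,-0.13,-0.17],0.085],
    [[0,0,1.7],[0.21,-0.15,-0.17],0.085],
  ],
  force=20,
)

```text
clock: 1.2
tcp_pos: [0.3384, -0.5082, 0.4257]
orientation: [-179.8, -0.0, 3.1]
wrist_force: [0.4, -0.5, 0.3]
finger_gap: 0.085
```

Run:
```python
from bench import r
from h import *
o=r.observe();print(o["clock"],o["tcp_pos"],o["orientation"],o["qpos"].round(1),o["wrist_force"])
rel(o,(.589,-.216,.30),(180,0,0))
```

```text
1.2 [ 0.33836286 -0.50821188  0.42567932] [-1.79837109e+02 -3.70305545e-02  3.14186245e+00] [ 51.   16.9   1.6  96.1  -0.6  67.1 -34.2] [ 0.44035826 -0.47483353  0.2777883 ]
turn [-0.027 -0.005  0.524] shift [ 0.2662 -0.2777  0.1266]
```

>>> jog_arm(
  steps=[
    [[0,0,0.05],[0.02,-0.02,0.0],0.075],
    [[0,0,0.1],[0.05,-0.05,0.01],0.075],
    [[0,0,0.2],[0.08,-0.085,0.02],0.075],
    [[0,0,0.25],[0.115,-0.12,0.04],0.075],
    [[0,0,0.3],[0.15,-0.155,0.06],0.075],
    [[0,0,0.4],[0.185,-0.19,0.08],0.075],
    [[0,0,0.45],[0.22,-0.225,0.1],0.075],
    [[0,0,0.5],[0.25,-0.26,0.115],0.075],
    [[0,0,0.52],[0.266,-0.278,0.127],0.075],
    [[0,0,0.52],[0.266,-0.278,0.127],0.075],
  ],
)

```text
clock: 2.2
tcp_pos: [0.5913, -0.2077, 0.297]
orientation: [-179.5, 0.1, 0.6]
wrist_force: [-0.7, 0.4, -0.0]
finger_gap: 0.0756
```

Run:
```python
from bench import r
from h import *
o=r.observe();print(o["clock"],o["tcp_pos"],o["orientation"],o["finger_gap"])
rel(o,(.589,-.216,.10),(180,0,0))
d=r.snapshot("top");cv2.imwrite("pics/t1.png",d["pixels"])
d=r.snapshot("scene");cv2.imwrite("pics/s1.png",d["pixels"])
```

```text
2.2 [ 0.59134416 -0.2076558   0.29699149] [-1.79512895e+02  8.26280282e-02  6.45389394e-01] 0.07558548492287714
turn [-0.081  0.014  0.108] shift [-0.0022  0.01    0.1969]
```

View pics/t1.png

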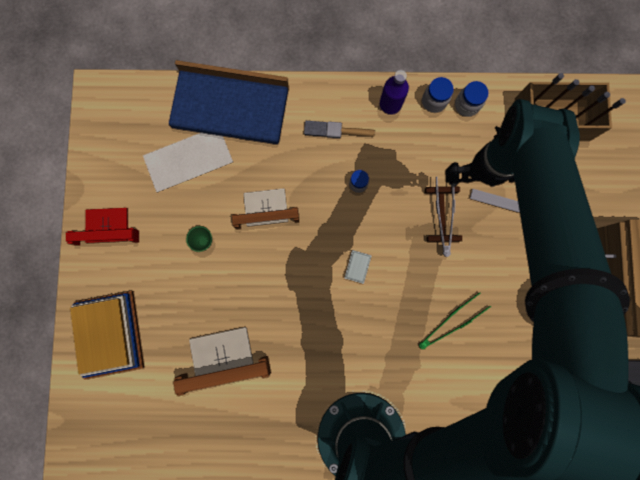

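View pics/s1.png

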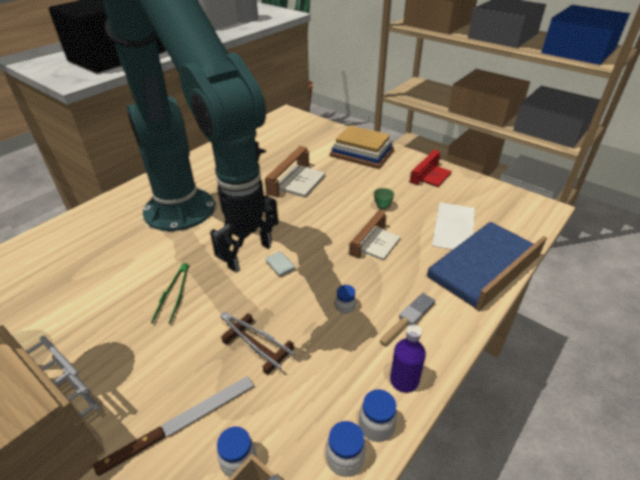

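>>> jog_arm(
  steps=[
    [[0,0,0.05],[-0.002,0.01,0.02],0.07],
    [[-0.08,0,0.1],[-0.002,0.01,0.05],0.07],
    [[-0.08,0,0.1],[-0.002,0.01,0.08],0.07],
    [[-0.08,0,0.1],[-0.002,0.01,0.11],0.07],
    [[-0.08,0,0.1],[-0.002,0.01,0.14],0.07],
    [[-0.08,0,0.1],[-0.002,0.01,0.17],0.07],
    [[-0.08,0,0.1],[-0.002,0.01,0.19],0.07],
    [[-0.08,0,0.1],[-0.002,0.01,0.2],0.07],
    [[-0.08,0,0.1],[-0.002,0.01,0.2],0.07],
    [[-0.08,0,0.1],[-0.002,0.01,0.2],0.07],
  ],
)

```text
clock: 3.3
tcp_pos: [0.5871, -0.2251, 0.0999]
orientation: [179.6, -0.0, -0.5]
wrist_force: [-0.5, 0.5, 0.1]
finger_gap: 0.0702
```

Run:
```python
from bench import r
from h import *
o=r.observe();print(o["clock"],o["tcp_pos"],o["orientation"],o["finger_gap"])
rel(o,(.589,-.216,.036),(180,0,0))
d=r.snapshot("top");crop(d,400,140,500,260,5,"pics/t2.png")
print(proj(d,o["tcp_pos"]+[0,0,-.025]),proj(d,o["tcp_pos"]+[0,.035,-.025]),proj(d,o["tcp_pos"]+[0,-.035,-.025]))
e=r.snapshot("scene");crop(e,190,220,330,380,4,"pics/s2.png")
for w in (0,.035,-.035): print((proj(e,o["tcp_pos"]+[0,w,-.025])-[190,220])*4)
```

```text
3.3 [ 0.58709324 -0.22506991  0.09985479] [ 1.79645100e+02 -2.08432808e-02 -4.92301208e-01] 0.07017437593178369
turn [ 0.059 -0.003 -0.082] shift [ 0.0018 -0.0095  0.0638]
[453.01526413 203.85156125] [439.07823687 203.72540453] [466.95629818 203.97775423]
[262.92057605 443.38909053]
[308.41436449 403.87206939]
[215.48506579 484.5927389 ]
```

View pics/t2.png

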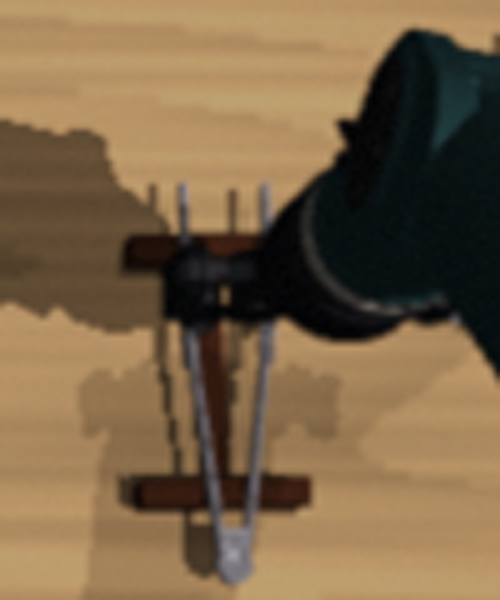

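View pics/s2.png

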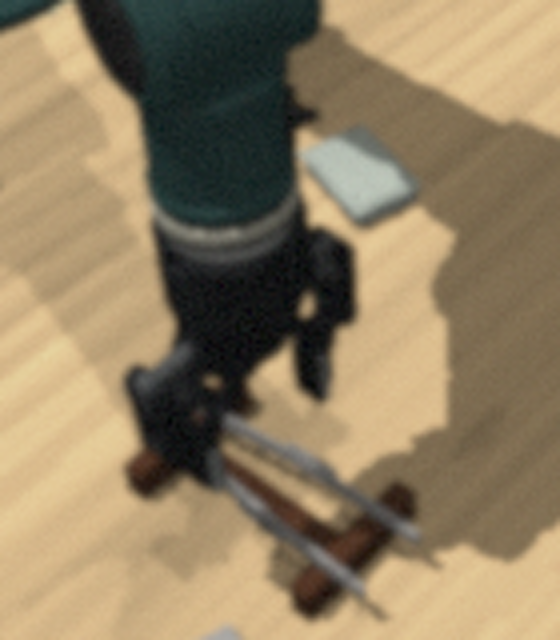

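>>> jog_arm(
  steps=[
    [[0,0,0],[0.001,-0.004,0.0],0.07],
    [[0.06,0,-0.08],[0.002,-0.009,0.0],0.07],
    [[0.06,0,-0.08],[0.002,-0.009,0.0],0.07],
    [[0.06,0,-0.08],[0.002,-0.009,0.005],0.07],
    [[0.06,0,-0.08],[0.002,-0.009,0.01],0.07],
    [[0.06,0,-0.08],[0.002,-0.009,0.01],0.07],
    [[0.06,0,-0.08],[0.002,-0.009,0.01],0.07],
    [[0.06,0,-0.08],[0.002,-0.009,0.01],0.07],
    [[0.06,0,-0.08],[0.002,-0.009,0.01],0.07],
    [[0.06,0,-0.08],[0.002,-0.009,0.01],0.07],
  ],
)

```text
clock: 4.4
tcp_pos: [0.5898, -0.2158, 0.0904]
orientation: [180.0, -0.1, 0.0]
wrist_force: [-0.4, 0.5, 0.5]
finger_gap: 0.0698
```

Run:
```python
from bench import r
from h import *
o=r.observe();print(o["clock"],o["tcp_pos"],o["orientation"],o["finger_gap"],o["qd"].round(2))
rel(o,(.589,-.216,.036),(180,0,0))
```

```text
4.4 [ 0.58977476 -0.21580795  0.09040611] [ 1.79997761e+02 -9.77348052e-02  2.07907393e-02] 0.06977445146236955 [-0.07 -0.03  0.03  0.05 -0.05  0.07 -0.06]
turn [ 0.    -0.016  0.003] shift [-0.0009  0.0002  0.0544]
```

>>> jog_arm(
  steps=[
    [[0,0,0],[0,0,0.008],0.07],
    [[0,0,0],[-0.001,0,0.018],0.07],
    [[0,0,0],[-0.001,0,0.028],0.07],
    [[0,0,0],[-0.001,0,0.038],0.07],
    [[0,0,0],[-0.001,0,0.047],0.07],
    [[0,0,0],[-0.001,0,0.053],0.07],
    [[0,0,0],[-0.001,0,0.055],0.07],
    [[0,0,0],[-0.001,0,0.055],0.07],
    [[0,0,0],[-0.001,0,0.055],0.065],
    [[0,0,0],[-0.001,0,0.055],0.06],
  ],
)

```text
clock: 5.4
tcp_pos: [0.5892, -0.2159, 0.0359]
orientation: [180.0, -0.2, 0.0]
wrist_force: [0.2, 0.0, 0.2]
finger_gap: 0.0599
```

Run:
```python
from bench import r
from h import *
o=r.observe();print(o["clock"],o["tcp_pos"],o["orientation"],o["finger_gap"],o["wrist_force"])
d=r.snapshot("top");crop(d,400,140,500,260,5,"pics/t3.png")
e=r.snapshot("scene");crop(e,190,260,330,390,5,"pics/s3.png")
```

```text
5.4 [ 0.58922706 -0.21586054  0.03588503] [ 1.79986066e+02 -1.50603509e-01  2.05786479e-02] 0.05993977023045758 [0.15908777 0.0003537  0.17640787]
```

View pics/t3.png

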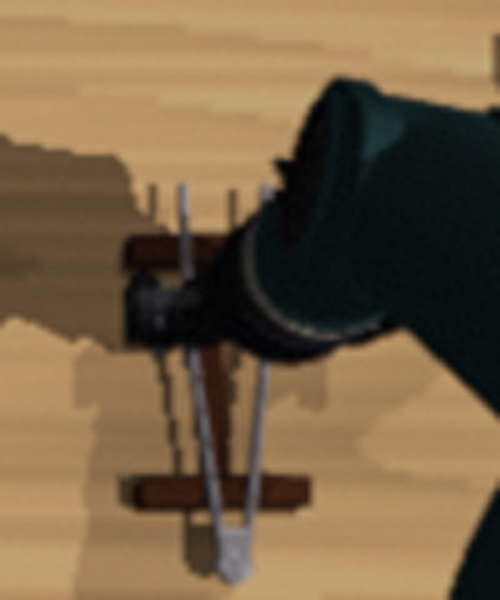

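View pics/s3.png

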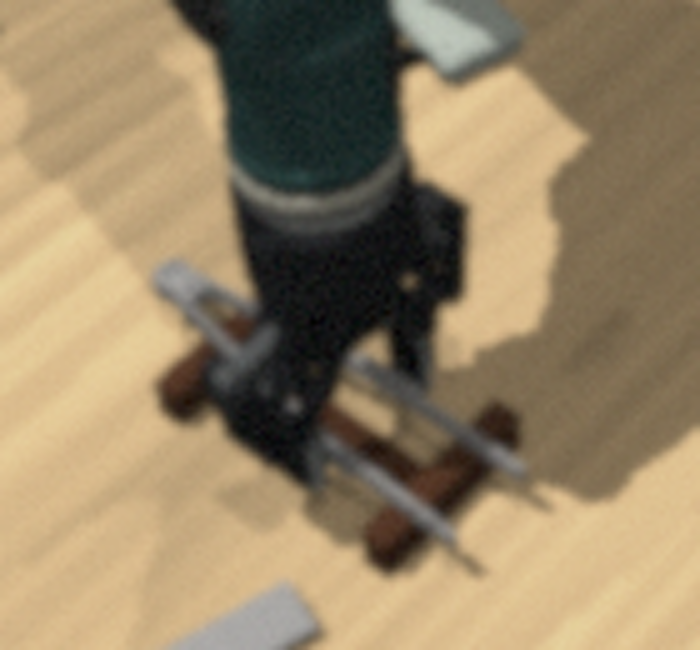

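The legs sit between the fingers in both crops, so I'll close gradually.

>>> jog_arm(
  steps=[
    [[0,0,0],[0,0,0],0.055],
    [[0,0,0],[0,0,0.0],0.05],
    [[0,0,0],[0,0,0.0],0.047],
    [[0,0,0],[0,0,0.0],0.044],
    [[0,0,0],[0,0,0.0],0.042],
    [[0,0,0],[0,0,0.0],0.04],
    [[0,0,0],[0,0,0.0],0.038],
    [[0,0,0],[0,0,0.0],0.036],
    [[0,0,0],[0,0,0.0],0.035],
    [[0,0,0],[0,0,0.0],0.035],
  ],
  force=30,
)

```text
clock: 6.5
tcp_pos: [0.5902, -0.216, 0.0375]
orientation: [180.0, -0.3, 0.0]
wrist_force: [-1.6, 1.0, 10.7]
finger_gap: 0.0351
```

Run:
```python
from bench import r
from h import *
o=r.observe();print(o["clock"],o["tcp_pos"],o["orientation"],o["finger_gap"],o["wrist_force"])
e=r.snapshot("scene");crop(e,190,260,330,390,5,"pics/s4.png")
```

```text
6.5 [ 0.59020169 -0.21599965  0.03753276] [ 1.79955395e+02 -2.66603915e-01  1.76253357e-02] 0.03514804064518004 [-1.56866547  0.97327421 10.72970283]
```

View pics/s4.png

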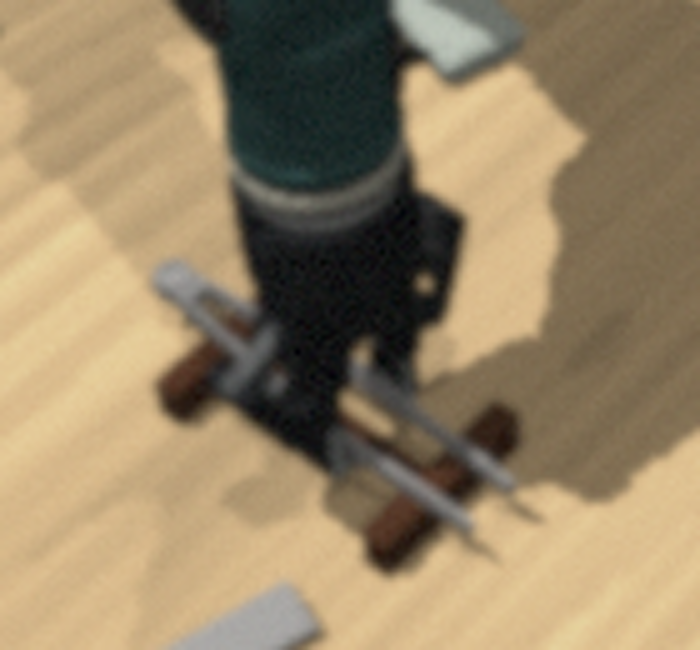

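Closing swings the pads forward, which pushes the tweezers onto the rest with about 11 N. I'll finish the squeeze while rising, then lift.

>>> jog_arm(
  steps=[
    [[0,0,0],[-0.001,0,-0.002],0.034],
    [[0,0,0],[-0.001,0,-0.003],0.033],
    [[0,0,0],[-0.001,0,-0.004],0.032],
    [[0,0,0],[-0.001,0,-0.006],0.0315],
    [[0,0,0],[-0.001,0,-0.009],0.031],
    [[0,0,0],[-0.001,0,-0.013],0.0305],
    [[0,0,0],[-0.001,0,-0.018],0.0305],
    [[0,0,0],[-0.001,0,-0.024],0.0305],
    [[0,0,0],[-0.001,0,-0.03],0.0305],
    [[0,0,0],[-0.001,0,-0.035],0.0305],
  ],
)

```text
clock: 7.55
tcp_pos: [0.5892, -0.216, 0.0733]
orientation: [179.9, -0.3, 0.0]
wrist_force: [-0.1, -0.6, -0.3]
finger_gap: 0.0304
```

Run:
```python
from bench import r
from h import *
o=r.observe();print(o["clock"],o["tcp_pos"],o["orientation"],o["finger_gap"],o["wrist_force"],o["ft_torque"])
e=r.snapshot("scene");crop(e,190,240,330,370,5,"pics/s5.png")
e=r.snapshot("top");crop(e,400,140,500,260,5,"pics/t5.png")
```

```text
7.55 [ 0.58923104 -0.21604043  0.07330363] [ 1.79943431e+02 -3.00455245e-01  2.02067271e-02] 0.030402034937811916 [-0.05463132 -0.6407599  -0.31580333] [-1.55549732e-02  9.95295045e-05  9.89884750e-04]
```

View pics/s5.png

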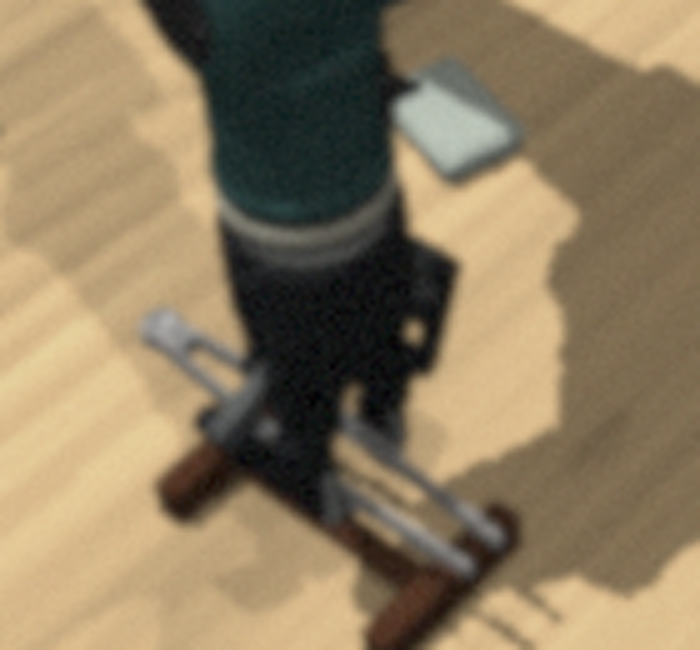

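View pics/t5.png

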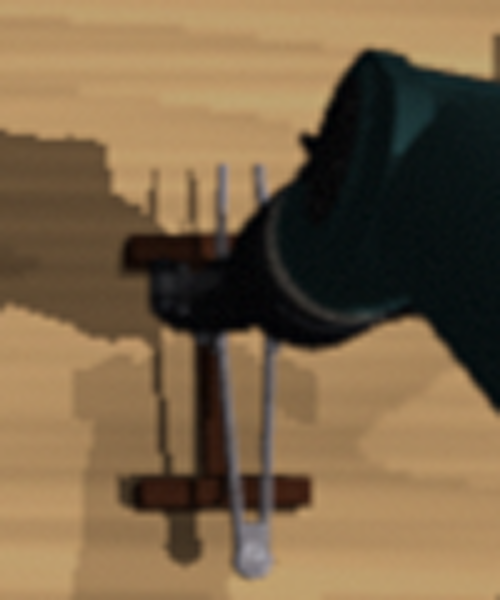

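The tweezers are off the rest. I'll triangulate tips and bow to get the held pose relative to the TCP.

Run:
```python
from bench import r
from h import *
o=r.observe()
e=r.snapshot("scene");crop(e,275,335,295,360,24,"pics/s6.png");crop(e,210,295,240,325,20,"pics/s6b.png")
t=r.snapshot("top");crop(t,435,165,465,195,20,"pics/t6.png");crop(t,440,235,465,260,24,"pics/t6b.png")
import pickle;pickle.dump((t,e,o),open("s6.pkl","wb"))
a=cv2.imread("pics/s6.png");b=cv2.imread("pics/t6.png");c=cv2.imread("pics/s6b.png");d=cv2.imread("pics/t6b.png")
m=np.zeros((1200,1200,3),np.uint8)
for im,(x,y) in zip((a,b,c,d),((0,0),(600,0),(0,600),(600,600))): m[y:y+im.shape[0],x:x+im.shape[1]]=im[:600,:600]
cv2.imwrite("pics/m6.png",cv2.resize(m,(600,600)))
```

```text
(no output)
```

View pics/m6.png

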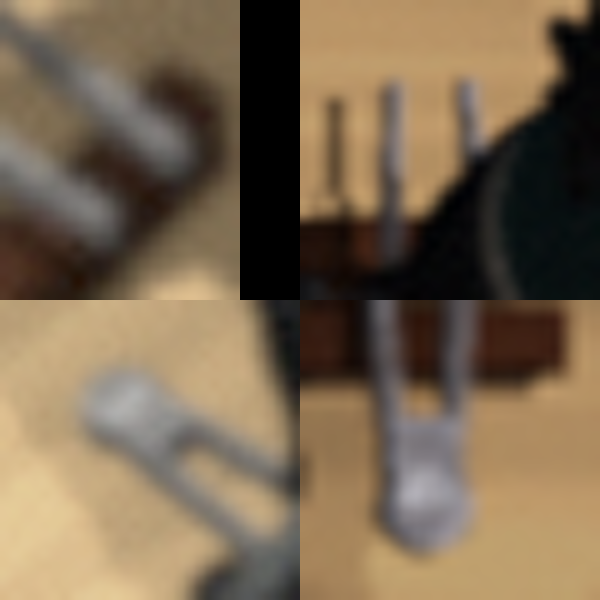

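Run:
```python
from h import *
import pickle
t,e,o=pickle.load(open("s6.pkl","rb"));print(o["tcp_pos"])
for n,a,b in [("L",(93,82),(185,150)),("R",(168,82),(110,225))]:
    print(n,tri(t,cc(*a,435,165,10),e,cc(*b,275,335,12)), [cast(t,*cc(*a,435,165,10),z).round(4) for z in(.065,)])
for n,a,b in [("bow",(125,190),(120,100))]:
    print(n,tri(t,cc(*a,440,235,12),e,cc(*b,210,295,10)))
    print(cast(t,*cc(125,252,440,235,12),.067))
```

```text
[ 0.58964726 -0.21615433  0.07356121]
L (array([ 0.6691074 , -0.20575636,  0.06733536]), np.float64(8.402737927222936e-05)) [array([ 0.6698, -0.2063,  0.065 ])]
R (array([ 0.66933915, -0.22516757,  0.06668398]), np.float64(0.000327790469647702)) [array([ 0.67  , -0.2255,  0.065 ])]
bow (array([ 0.46894224, -0.21757297,  0.06905793]), np.float64(0.0023966686293278587))
[ 0.45724926 -0.21648364  0.067     ]
```

Run:
```python
from h import *
import pickle
from bench import r
t,s=pickle.load(open("s0.pkl","rb"))
for p in [(190,341),(247,327),(252,357),(271,372),(270,355),(176,394),(173,377)]: print(p,cast(t,*p,.03).round(3),cast(t,*p,.06).round(3))
print("tin",cast(t,357,267,.02),"jar",cast(t,359,181,.055),"cup",cast(t,199,238,.05))
o=r.observe();rel(o,(.46,.0,.17),(180,0,3));rel(o,(.418,.233,.17),(180,0,6.6))
```

```text
(190, 341) [0.238 0.434 0.03 ] [0.24  0.426 0.06 ]
(247, 327) [0.274 0.291 0.03 ] [0.276 0.287 0.06 ]
(252, 357) [0.2   0.277 0.03 ] [0.203 0.273 0.06 ]
(271, 372) [0.164 0.228 0.03 ] [0.168 0.225 0.06 ]
(270, 355) [0.205 0.231 0.03 ] [0.208 0.229 0.06 ]
(176, 394) [0.108 0.464 0.03 ] [0.113 0.455 0.06 ]
(173, 377) [0.149 0.473 0.03 ] [0.153 0.464 0.06 ]
tin [0.42973456 0.01207581 0.02      ] jar [0.64878484 0.00962849 0.055     ] cup [0.49766791 0.41698374 0.05      ]
turn [ 0.01  -0.047 -0.496] shift [-0.1285 -0.2159 -0.0981]
turn [ 0.011 -0.047 -1.096] shift [-0.1704 -0.449  -0.0985]
```

>>> jog_arm(
  steps=[
    [[0,-0.05,0],[0,0,-0.01],0.0305],
    [[0,-0.05,0],[0,0,-0.025],0.0305],
    [[0,-0.05,0],[0,0,-0.045],0.0305],
    [[0,-0.05,0],[-0.005,-0.01,-0.065],0.0305],
    [[0,-0.05,-0.05],[-0.012,-0.025,-0.082],0.0305],
    [[0,-0.05,-0.1],[-0.024,-0.045,-0.093],0.0305],
    [[0,-0.05,-0.2],[-0.036,-0.07,-0.098],0.0305],
    [[0,-0.05,-0.3],[-0.05,-0.095,-0.098],0.0305],
    [[0,-0.05,-0.35],[-0.064,-0.12,-0.098],0.0305],
    [[0,-0.05,-0.4],[-0.076,-0.145,-0.098],0.0305],
  ],
)

```text
clock: 8.75
tcp_pos: [0.5121, -0.0701, 0.1716]
orientation: [179.9, -0.1, 2.4]
wrist_force: [-0.3, -0.2, -0.8]
finger_gap: 0.0307
```

Run:
```python
from h import *
from bench import r
o=r.observe();print(o["clock"],o["tcp_pos"],o["orientation"],o["finger_gap"],o["wrist_force"],o["qpos"].round())
rel(o,(.418,.233,.17),(180,0,6.6))
```

```text
8.75 [ 0.51206722 -0.07010047  0.17156182] [ 1.79930630e+02 -6.01964037e-02  2.41973692e+00] 0.030679591559792264 [-0.31662504 -0.16365338 -0.82228063] [  7.  26.  -5. 123.   5.  31. -90.]
turn [ 0.012 -0.01  -0.697] shift [-0.0812 -0.3068  0.0011]
```

>>> jog_arm(
  steps=[
    [[0,0,0],[-0.005,-0.02,0],0.0305],
    [[0,0,-0.1],[-0.012,-0.045,0],0.0305],
    [[0,0,-0.2],[-0.02,-0.075,0],0.0305],
    [[0,0,-0.3],[-0.029,-0.11,0],0.0305],
    [[0,0,-0.4],[-0.038,-0.145,0],0.0305],
    [[0,0,-0.45],[-0.047,-0.18,0],0.0305],
    [[0,0,-0.5],[-0.056,-0.215,0],0.0305],
    [[0,0,-0.6],[-0.065,-0.245,0],0.0305],
    [[0,0,-0.65],[-0.071,-0.27,0],0.0305],
    [[0,0,-0.7],[-0.076,-0.288,0],0.0305],
  ],
)

```text
clock: 9.75
tcp_pos: [0.4238, 0.217, 0.1724]
orientation: [-180.0, -0.2, 6.8]
wrist_force: [0.4, 0.9, -1.3]
finger_gap: 0.0308
```

Run:
```python
from h import *
from bench import r
o=r.observe();print(o["clock"],o["tcp_pos"],o["orientation"],o["finger_gap"],o["wrist_force"],o["qpos"].round())
rel(o,(.418,.233,.10),(180,0,6.6))
```

```text
9.75 [0.42378848 0.21696769 0.17240738] [-1.79986906e+02 -1.70565351e-01  6.77342771e+00] 0.030803010742513525 [ 0.39652316  0.85201442 -1.27491325] [ -28.   24.   -6.  128.    5.   29. -121.]
turn [-0.002 -0.028  0.029] shift [-0.0041 -0.0166  0.0724]
```

>>> jog_arm(
  steps=[
    [[0,0,0],[-0.002,-0.01,0.005],0.0303],
    [[0,0,0],[-0.004,-0.016,0.015],0.0303],
    [[0,0,0],[-0.004,-0.016,0.028],0.0303],
    [[0,0,0],[-0.004,-0.016,0.042],0.0303],
    [[0,0,0],[-0.004,-0.016,0.054],0.0303],
    [[0,0,0],[-0.004,-0.016,0.064],0.0303],
    [[0,0,0],[-0.004,-0.016,0.07],0.0303],
    [[0,0,0],[-0.004,-0.016,0.072],0.0303],
    [[0,0,0],[-0.004,-0.016,0.072],0.0303],
    [[0,0,0],[-0.004,-0.016,0.072],0.0303],
  ],
)

```text
clock: 10.75
tcp_pos: [0.4184, 0.2326, 0.1007]
orientation: [-180.0, -0.2, 6.8]
wrist_force: [-0.1, 0.4, -0.1]
finger_gap: 0.0305
```

Run:
```python
from h import *
from bench import r
import pickle
o=r.observe();print(o["clock"],o["tcp_pos"],o["orientation"],o["finger_gap"],o["wrist_force"],o["qpos"].round())
rel(o,(.418,.233,.0375),(180,0,6.6))
t=r.snapshot("top");e=r.snapshot("scene");pickle.dump((t,e,o),open("s7.pkl","wb"))
crop(t,220,170,330,270,7,"pics/t7.png");crop(e,290,160,410,265,6,"pics/s7.png")
```

```text
10.75 [0.41838444 0.23255864 0.10068681] [-179.97059223   -0.20746422    6.77636504] 0.03053336772645426 [-0.11923341  0.36886396 -0.10425218] [ -32.   32.   -4.  130.    6.   19. -124.]
turn [-0.005 -0.035  0.029] shift [-0.0006 -0.0005  0.0632]
```

View pics/t7.png

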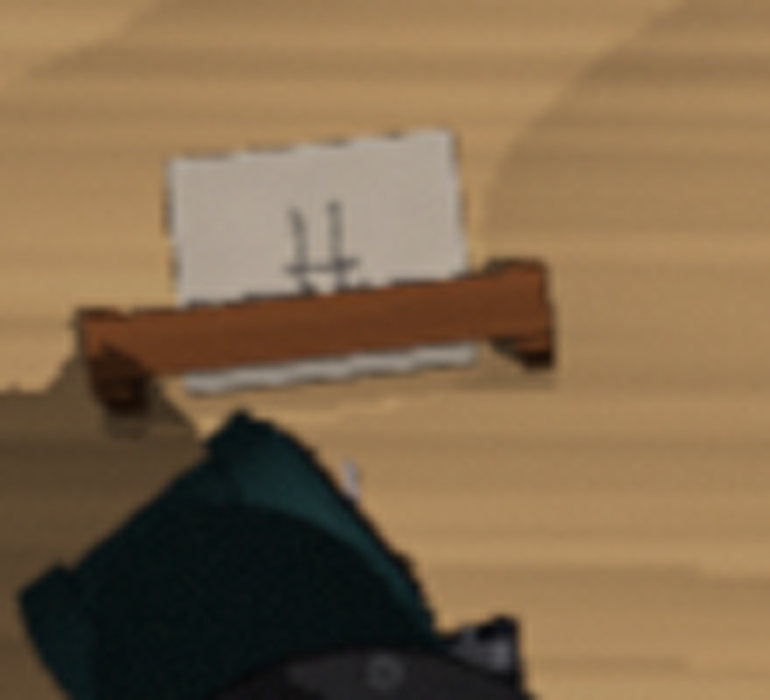

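View pics/s7.png

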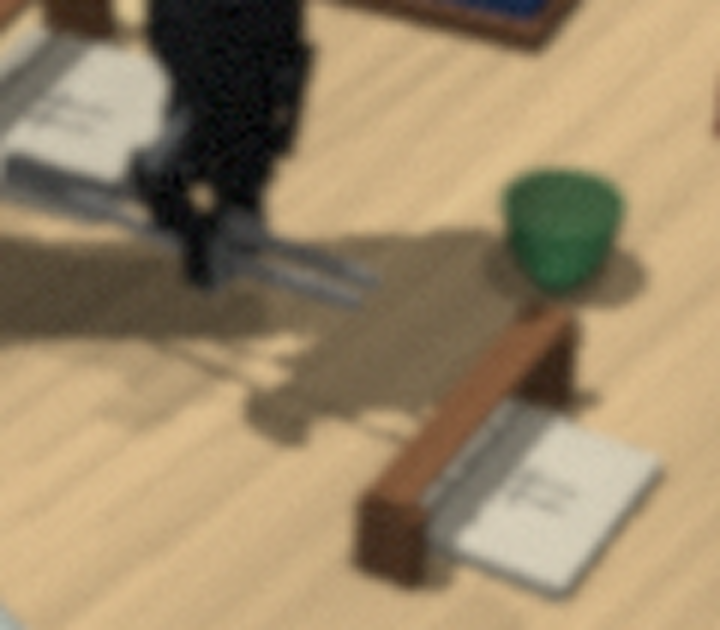

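Run:
```python
from h import *
import pickle
t,e,o=pickle.load(open("s7.pkl","rb"))
a=np.radians(6.77);R=np.array([[np.cos(a),-np.sin(a)],[np.sin(a),np.cos(a)]])
for s in(1,-1): print("exp",o["tcp_pos"][:2]+R@[.08,.0005+s*.0085])
print("top R",cast(t,*cc(349,463,220,170,7),.095), "scene R,L",cast(e,*cc(360,304,290,160,6),.095),cast(e,*cc(377,284,290,160,6),.095))
print("tri R",tri(t,cc(349,463,220,170,7),e,cc(360,304,290,160,6)))
for n,p in [("farL",(170,158)),("farR",(455,130)),("mL",(300,270)),("mR",(339,265))]: print(n,cast(t,*cc(*p,220,170,7),.012))
for n,p in [("farL",(662,467)),("farR",(565,590)),("mL",(543,482)),("mR",(522,505))]: print(n,cast(e,*cc(*p,290,160,6),.012))
```

```text
exp [0.49676567 0.25092661]
exp [0.4987697  0.23404514]
top R [0.49915106 0.2327561  0.095     ] scene R,L [0.50158781 0.2294716  0.095     ] [0.49845185 0.24718986 0.095     ]
tri R (array([0.49940307, 0.23293304, 0.09200235]), np.float64(0.00029066824500794856))
farL [0.62660113 0.31211912 0.012     ]
farR [0.63844322 0.20408518 0.012     ]
mL [0.58385014 0.26170646 0.012     ]
mR [0.58590775 0.24699951 0.012     ]
farL [0.62923703 0.30640943 0.012     ]
farR [0.64099625 0.20378039 0.012     ]
mL [0.59080749 0.26111131 0.012     ]
mR [0.59240356 0.24081038 0.012     ]
```

Correcting with the tips' known pose, both cameras now put the mark midpoint at about (0.585, 0.2545). So the final TCP is about (0.5055, 0.245, 0.0375) at yaw 6.5°. I'll descend in front of the bridge first.

>>> jog_arm(
  steps=[
    [[0,0,0],[-0.001,-0.001,0.006],0.03],
    [[0,-0.03,0.04],[-0.002,-0.002,0.014],0.03],
    [[0,-0.03,0.04],[-0.002,-0.002,0.024],0.03],
    [[0,-0.03,0.04],[-0.002,-0.002,0.034],0.03],
    [[0,-0.03,0.04],[-0.002,-0.002,0.044],0.03],
    [[0,-0.03,0.04],[-0.002,-0.002,0.052],0.03],
    [[0,-0.03,0.04],[-0.002,-0.002,0.059],0.03],
    [[0,-0.03,0.04],[-0.002,-0.002,0.062],0.03],
    [[0,-0.03,0.04],[-0.002,-0.002,0.062],0.03],
    [[0,-0.03,0.04],[-0.002,-0.002,0.062],0.03],
  ],
)

```text
clock: 11.85
tcp_pos: [0.4165, 0.2345, 0.0389]
orientation: [-180.0, -0.1, 6.5]
wrist_force: [-0.4, 0.7, -1.3]
finger_gap: 0.0299
```

Run:
```python
from h import *
from bench import r
import pickle
o=r.observe();print(o["clock"],o["tcp_pos"],o["orientation"],o["finger_gap"],o["wrist_force"],o["qpos"].round())
rel(o,(.5055,.245,.0375),(180,0,6.5))
e=r.snapshot("scene");crop(e,290,160,410,265,6,"pics/s8.png")
```

```text
11.85 [0.4165259  0.23446219 0.03892917] [-1.79954137e+02 -5.71047403e-02  6.53028209e+00] 0.02985175002942495 [-0.39543749  0.66913401 -1.25299733] [ -33.   39.   -2.  131.    7.   10. -125.]
turn [-0.008 -0.01   0.005] shift [ 0.0896 -0.0003  0.0015]
```

View pics/s8.png

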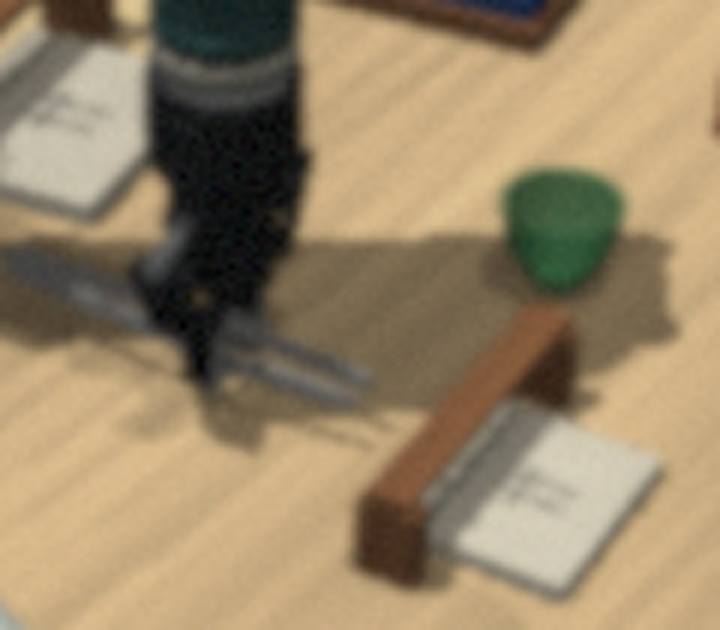

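>>> jog_arm(
  steps=[
    [[0,0,0],[0.003,0,0],0.03],
    [[0,0,0],[0.008,0,0],0.03],
    [[0,0,0],[0.014,0,0],0.03],
    [[0,0,0],[0.021,0,0],0.03],
    [[0,0,0],[0.028,0,0],0.03],
    [[0,0,0],[0.035,0,0],0.03],
    [[0,0,0],[0.042,0,0.001],0.03],
    [[0,0,0],[0.048,0,0.001],0.03],
    [[0,0,0],[0.052,0,0.001],0.03],
    [[0,0,0],[0.054,0,0.001],0.03],
  ],
)

```text
clock: 12.9
tcp_pos: [0.4707, 0.2407, 0.0381]
orientation: [-179.9, -0.1, 6.5]
wrist_force: [-0.7, 0.1, 0.1]
finger_gap: 0.0298
```

Run:
```python
from h import *
from bench import r
import pickle
o=r.observe();print(o["clock"],o["tcp_pos"],o["orientation"],o["finger_gap"],o["wrist_force"],o["qpos"].round())
rel(o,(.5055,.245,.0375),(180,0,6.5))
e=r.snapshot("scene");crop(e,290,160,410,265,6,"pics/s9.png")
```

```text
12.9 [0.4707462  0.24067863 0.03809666] [-1.79941226e+02 -8.28238716e-02  6.51689695e+00] 0.029822224623959104 [-0.70683708  0.12731673  0.05091298] [ -30.   40.   -3.  124.    8.   16. -123.]
turn [-0.01  -0.014  0.003] shift [ 0.035  -0.0003  0.0006]
```

View pics/s9.png

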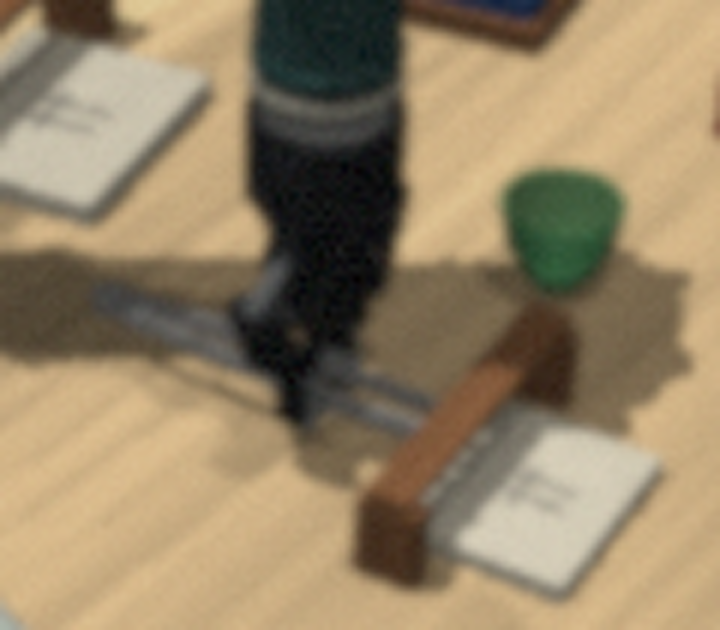

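The tips are passing under the bar with clearance. I'll do the last 35 mm slowly.

>>> jog_arm(
  steps=[
    [[0,0,0],[0.002,0,0],0.03],
    [[0,0,0],[0.006,0,0],0.03],
    [[0,0,0],[0.011,0,0],0.03],
    [[0,0,0],[0.016,0,0],0.03],
    [[0,0,0],[0.021,0,0],0.03],
    [[0,0,0],[0.026,0,0],0.03],
    [[0,0,0],[0.03,0,0],0.03],
    [[0,0,0],[0.033,0,0],0.03],
    [[0,0,0],[0.035,0,0],0.03],
    [[0,0,0],[0.035,0,0],0.03],
  ],
)

```text
clock: 13.95
tcp_pos: [0.5059, 0.2447, 0.0382]
orientation: [-179.9, -0.1, 6.5]
wrist_force: [0.3, -0.4, -1.3]
finger_gap: 0.0302
```

Run:
```python
from h import *
from bench import r
import pickle
o=r.observe();print(o["clock"],o["tcp_pos"],o["orientation"],o["finger_gap"],o["wrist_force"],o["qpos"].round())
rel(o,(.5055,.245,.0375),(180,0,6.5))
t=r.snapshot("top");e=r.snapshot("scene");pickle.dump((t,e,o),open("s10.pkl","wb"))
crop(e,340,205,410,265,10,"pics/s10.png");crop(t,220,170,310,245,8,"pics/t10.png")
```

```text
13.95 [0.50594286 0.24470249 0.03817528] [-1.79932292e+02 -1.10903972e-01  6.50354818e+00] 0.030237694803217665 [ 0.28273519 -0.36747927 -1.28956646] [ -28.   41.   -4.  120.    8.   19. -122.]
turn [-0.011 -0.018  0.001] shift [-0.0004 -0.0003  0.0007]
```

View pics/s10.png

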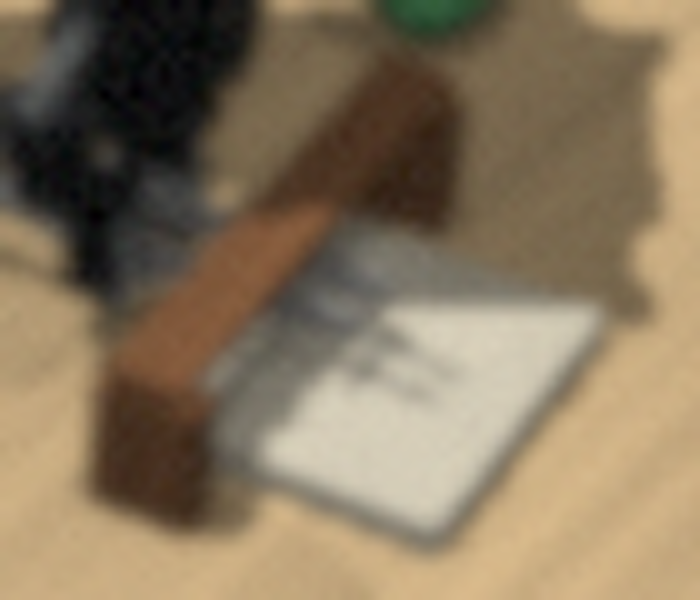

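View pics/t10.png

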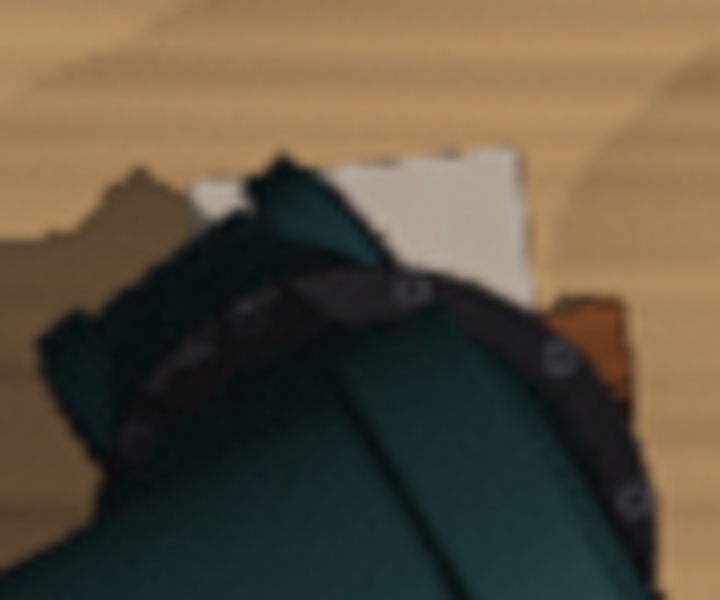

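Run:
```python
from h import *
import pickle
t,e,o=pickle.load(open("s10.pkl","rb"))
a=np.radians(6.6);R=np.array([[np.cos(a),-np.sin(a)],[np.sin(a),np.cos(a)]])
c=e["pixels"][220:255,360:400];c=cv2.resize(c,None,fx=18,fy=18,interpolation=cv2.INTER_CUBIC)
c=cv2.convertScaleAbs(c,alpha=1.6,beta=-60);cv2.imwrite("pics/s11.png",c)
for s in(1,-1):
  for z in (.026,.034):
    p=np.r_[o["tcp_pos"][:2]+R@[.08,.0005+s*.0085],z]; print("exp px bias-corrected",((proj(e,p+[.0028,-.004,0])-[360,220]+.5)*18-.5).round())
  m=np.r_[np.array([.585,.2545])+R@[0,s*.007],.012];print("mark",((proj(e,m+[.0028,-.004,0])-[360,220]+.5)*18-.5).round())
```

```text
exp px bias-corrected [350. 298.]
exp px bias-corrected [354. 259.]
mark [337. 369.]
exp px bias-corrected [300. 357.]
exp px bias-corrected [304. 318.]
mark [297. 417.]
```

View pics/s11.png

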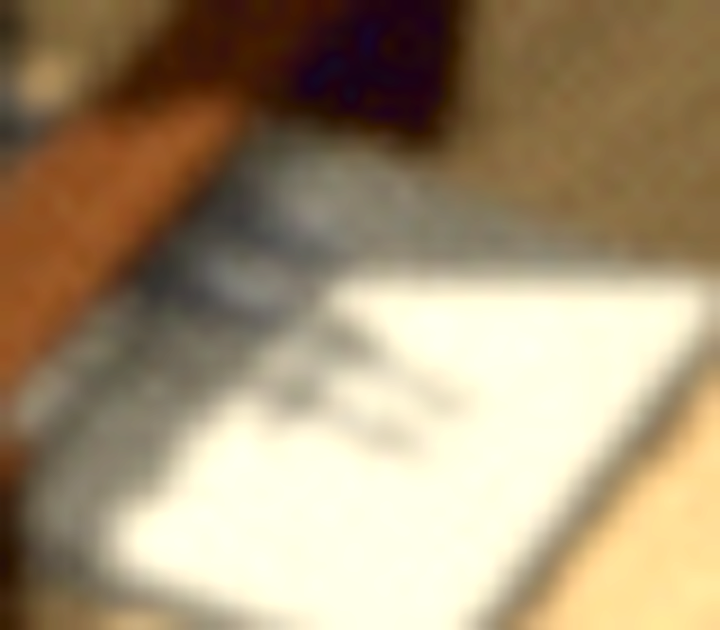

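Run:
```python
from h import *
from bench import r
import pickle
F=[r.snapshot("scene") for _ in range(12)];e=F[0];m=np.mean([f["pixels"] for f in F],0)
e["pixels"]=m.astype(np.float32);pickle.dump(e,open("s12.pkl","wb"))
c=cv2.resize(m[222:252,362:394].astype(np.float32),None,fx=22,fy=22,interpolation=cv2.INTER_CUBIC)
g=np.clip((c-50)*2.3,0,255);h=np.clip((c-120)*2.,0,255)
cv2.imwrite("pics/s12.png",cv2.resize(np.vstack([g]),None,fx=1,fy=1));cv2.imwrite("pics/s12b.png",h)
```

```text
[ WARN:0@14.366] global loadsave.cpp:1063 imwrite_ Unsupported depth image for selected encoder is fallbacked to CV_8U.
```

View pics/s12.png

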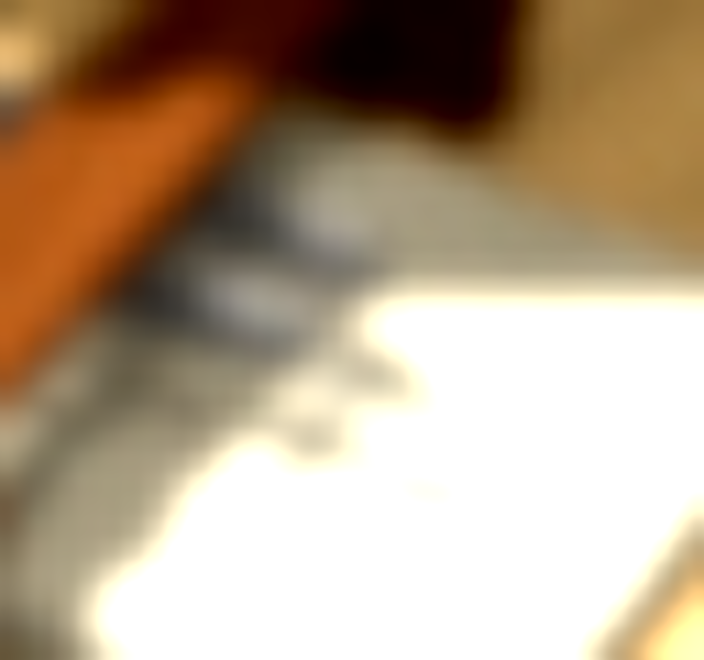

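View pics/s12b.png

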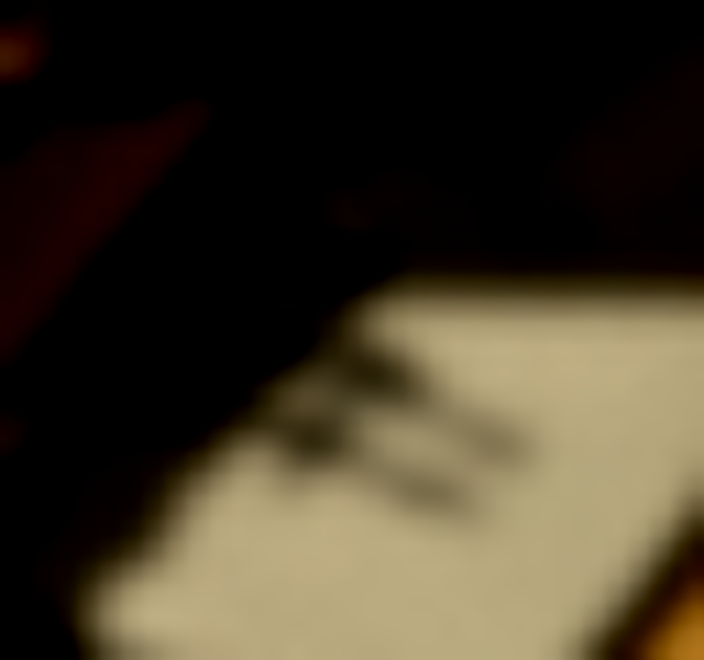

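Run:
```python
from h import *
import pickle
e=pickle.load(open("s12.pkl","rb"))
k=lambda X,Y:cc(X,Y,362,222,22)
a=np.radians(6.5);ex=np.array([np.cos(a),np.sin(a)]);ey=np.array([-np.sin(a),np.cos(a)])
T=[cast(e,*k(*p),.030)[:2] for p in((370,258),(305,322))];M=[cast(e,*k(*p),.012)[:2] for p in((375,370),(315,432))]
T2=[cast(e,*k(*p),.034)[:2] for p in((358,236),(302,305))]
print(T,T2,M)
for n,Q in(("mid",T),("top",T2)):
  d=np.mean(Q,0)-np.mean(M,0);print(n,"tip-mark fwd",d@ex,"left",d@ey,"sep",np.linalg.norm(Q[0]-Q[1]))
print(np.linalg.norm(M[0]-M[1]))
```

```text
[array([0.58118279, 0.26407725]), array([0.58188395, 0.24800608])] [array([0.5799245 , 0.26262465]), array([0.58211955, 0.24646163])] [array([0.58350859, 0.26422246]), array([0.58439855, 0.24889834])]
mid tip-mark fwd -0.002463363137864015 left -0.00024142784147337547 sep 0.01608646028171862
top tip-mark fwd -0.0031410567764921264 left -0.0016724334629037777 sep 0.016311395280838473
0.015349948491229145
```

In the scene view the tips are side by side over the marks, laterally right and about 2 mm short at most. I'll nudge forward 1 mm and settle.

>>> jog_arm(
  steps=[
    [[0,0,0],[0.0005,0,0],0.03],
    [[0,0,0],[0.001,0,0],0.03],
    [[0,0,0],[0.001,0,0],0.03],
    [[0,0,0],[0.001,0,0],0.03],
    [[0,0,0],[0.001,0,0],0.03],
    [[0,0,0],[0.001,0,0],0.03],
    [[0,0,0],[0.001,0,0],0.03],
    [[0,0,0],[0.001,0,0],0.03],
    [[0,0,0],[0.001,0,0],0.03],
    [[0,0,0],[0.001,0,0],0.03],
  ],
)

```text
clock: 15.65
tcp_pos: [0.5067, 0.2448, 0.0382]
orientation: [-179.9, -0.1, 6.5]
wrist_force: [0.1, 0.1, -0.1]
finger_gap: 0.0304
```

Run:
```python
from h import *
from bench import r
for _ in range(3):
    e=r.snapshot("scene");o=r.observe();print(o["clock"],o["tcp_pos"].round(4),o["orientation"].round(2),round(o["finger_gap"],4),o["wrist_force"].round(1),o["ft_torque"].round(2))
crop(e,270,150,410,265,5,"pics/s13.png")
```

```text
15.7 [0.5066 0.2448 0.0382] [-1.7994e+02 -1.0000e-01  6.5200e+00] 0.0303 [-0.4  0.1 -1.4] [ 0.03 -0.06  0.01]
15.75 [0.5067 0.2448 0.0382] [-1.7994e+02 -1.0000e-01  6.5100e+00] 0.0301 [ 0.9 -0.3 -0.9] [ 0.    0.02 -0.  ]
15.8 [0.5066 0.2448 0.0382] [-1.7994e+02 -1.0000e-01  6.5200e+00] 0.0302 [ 0.1  0.9 -1.6] [ 0.01 -0.01  0.03]
```

View pics/s13.png

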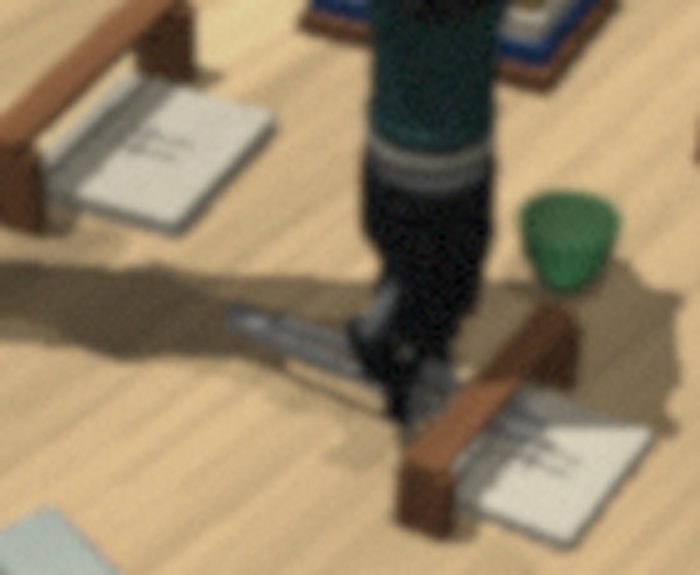

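The tweezers are steady, level and held, with a reading noise of about ±0.2 mm on the opening. Handing in.

```bash
python3 -c "
from bench import r
print(r.close_job())"
```

```text
the job is handed in; nothing more can be done
None
```

I gripped the tweezers at their ribbed panels, squeezed them to about 30 mm across and lifted them off the rest. I then carried them over the bench, slid the tips in low under the small brown bridge's bar, and handed in at about 16 s of the 51 s, still holding them there. No verdict was reported.

Last checks before handing in:
- **Hold:** the opening read 30.1–30.3 mm, which means a tip gap of about 14 mm. The arm was still, the tool was tilted about 0.1°, and the wrist force stayed under about 2 N.
- **Height:** the tips' mid height is about 30 mm above the table, or 18 mm above the panel. It is worked out from a triangulation after the lift and the hand's position since, not measured again at the end.
- **Position over the marks:** this is the least certain check.
  - From the arm's own position the tips were on the marks.
  - One blurred, shadowed camera view put them 2–3 mm short, and between 0 and 1.7 mm to the right.
  - I split the difference with a 1 mm nudge forward, which leaves either reading well inside the 6 mm limit. I did not measure again after it.
  - The top view could not settle it, because the arm hid the tips.
- **Other disagreements:** the scene camera placed things 3–4 mm off from the top camera, and I corrected for that. Closing the fingers briefly pushed the tweezers down on the rest with about 11 N, before the lift.
- **Bystanders:** I saw nothing moved in the pictures, but I did not measure this.

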